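# Park the guide pulleys

### The arm

A 7-joint arm with a two-finger parallel gripper is mounted at the origin on the work surface. World frame = base frame: x ahead of the robot, y to its left, z up, the work surface at z = 0. Lengths are in m, angles in rad, forces in N, time in s.
With the tool pointing down it reaches from about 0.4 to 0.85 m from the base axis. Payload 10.4 kg.
Tool frame: the origin (TCP) lies at the very end of the fingers, on their centre line; the grasp point (between the pads) lies 19 mm behind it; z points along the fingers, y is the line along which they close (so a half turn about z gives the same grasp; the last joint's range is limited). The gripper opens to 85 mm and grips with 20 to 120 N. Pads are 22 mm wide; open, the fingers measure 114 mm over their backs; the gripper's body (76 mm by 85 mm) begins 54 mm behind the grasp point. The pads swing forward as they close: fully open they stand 13 mm farther back than shut.
Start: joints at [1.228, 0.332, -0.065, 1.46, 0.022, 1.35, -0.088], TCP at [0.197, -0.593, 0.194] pointing down, gripper open.
Joint ranges: [-2.6, 2.6], [-0.5, 2.12], [-1.47, 1.34], [0.16, 2.42], [-1.27, 4.41], [0.06, 2.06], [-2.6, 2.6]. Speed limits (rad/s): [2.22, 2.22, 2.79, 2.79, 3.14, 3.14, 3.14].

### API

Orientations are given as a unit quaternion [x, y, z, w].
In Python, from workcell import manip, vision, order gives the robot as it stands. The module is installed in compiled form; this text tells all that it offers.
- The arm moves only by the tool move_arm, never from a script. Its argument "motion" is a list of rows, each a list of 3 entries, a list of its own where there are three numbers: the shift along the tool's x, y, z scaled (see below), then the turn, a rotation vector about the tool's x, y, z scaled (see below), then the opening, from -1 (shut) to 1 (fully open). In form: [[[dx, dy, dz], [wx, wy, wz], hand], ...]. A call has 1 to 12 rows; each row shifts and turns the commanded pose from where the row before left it, along the tool's axes as they then stand; what a row does not reach is not made up. The controller multiplies each number of a shift by 0.75 m and each number of a turn by pi/4 rad. A row lasts 1/10 s, in which the tool goes at most 50 mm and 8.59 degrees, less where a joint would pass 70% of its speed; a pose out of reach is approached as far as the arm can. A call with a number of a shift or a turn outside -1 to 1 is refused whole. A call with a gripper value outside its range is refused whole. The fingers move at their own pace and stop on an object; "newtons" is the grip in N (left out, the last holds). Time passes only in rows, so rows that do not move let the fingers close. It gives the time, the measured TCP pose, the force, the opening and the grip force at its end, in the units of the state.
- manip.get_obs(): the state, without advancing time (a new reading comes with each control period).
- vision.camera(name): name is "side" or "top" or "wrist"; returns a dict with "pixels" (384x512x3 uint8, red, green, blue), "fx", "fy", "cx", "cy" (pixels), "R" (3x3) and "t" (3): a world point X has camera coordinates R X + t. Camera axes: x right, y down, z forward; pixel columns grow to the right and rows downward; lengths in m; the calibration is good to about 2 mm. A picture is of the moment at which its call begins. There is no depth.
- order.hand_in(): hands the job in; it is judged then, once.
The state is a dict: "clock": time; "joint_pos": joint angles; "joint_velocities": joint speeds; "tau": joint torques, N m; "position": TCP position; "ee_rot": TCP orientation; "ft_force": force on the tool from outside, world axes, zero at the start; "torque": the same for the moment, N m; "grip_width": opening from 0.0 (shut) to 1.0 (fully open); "grasp_force": force on a finger pad.
Only numpy, scipy, OpenCV 4.12 (cv2) and the standard library are available. Lean on these libraries where they do the work, as an engineer would, in place of code of your own. Each camera call takes 0.05 s, during which the arm holds its last target. There are 200 camera calls.

### The job

Four wire-guide pulleys have been left on the bench in two piles of two. Take the piles apart and park each pulley on the spindle of its own colour, threaded over the pin and lying flat on the disc, the same way up as it was. Leave the tape roll and the cutters where they lie.

Things in the scene. Friction and masses are not known exactly. Their poses are not given: they have to be found in the camera images.
- red_pulley: red plastic wire-guide pulley, small: a round wheel 46 mm across and 28 mm thick, lying flat, groove 4 mm deep, 8 mm wide round mid rim, open 22 mm bore; about 60 g. At the start on top of one of the two large pulleys, centred to a few mm, underside 28 mm above the bench. Origin: centre of its underside; z along its axis, up.
- yellow_pulley: yellow plastic wire-guide pulley, small: a round wheel 46 mm across and 28 mm thick, lying flat, groove 4 mm deep, 8 mm wide round mid rim, open 22 mm bore; about 60 g. At the start on top of one of the two large pulleys, centred to a few mm, underside 28 mm above the bench. Origin: centre of its underside; z along its axis, up.
- blue_pulley: blue plastic wire-guide pulley, large: a round wheel 66 mm across and 28 mm thick, lying flat, groove 4 mm deep, 8 mm wide round mid rim, open 22 mm bore; about 120 g. At the start on the bench, at the bottom of one of the two piles, under a small pulley. Origin: centre of its underside; z along its axis, up.
- green_pulley: green plastic wire-guide pulley, large: a round wheel 66 mm across and 28 mm thick, lying flat, groove 4 mm deep, 8 mm wide round mid rim, open 22 mm bore; about 120 g. At the start on the bench, at the bottom of one of the two piles, under a small pulley. Origin: centre of its underside; z along its axis, up.
- red_spindle: fixed parking spindle of the red pulley: a flat red disc 84 mm across and 8 mm thick on the bench, with an upright steel pin in its middle, 8 mm across and 22 mm tall above the disc (the top 6 mm tapers to a point). Origin: centre of the disc's underside, on the bench, on the pin's axis; z up.
- yellow_spindle: fixed parking spindle of the yellow pulley: a flat yellow disc 84 mm across and 8 mm thick on the bench, with an upright steel pin in its middle, 8 mm across and 22 mm tall above the disc (the top 6 mm tapers to a point). Origin: centre of the disc's underside, on the bench, on the pin's axis; z up.
- blue_spindle: fixed parking spindle of the blue pulley: a flat blue disc 84 mm across and 8 mm thick on the bench, with an upright steel pin in its middle, 8 mm across and 22 mm tall above the disc (the top 6 mm tapers to a point). Origin: centre of the disc's underside, on the bench, on the pin's axis; z up.
- green_spindle: fixed parking spindle of the green pulley: a flat green disc 84 mm across and 8 mm thick on the bench, with an upright steel pin in its middle, 8 mm across and 22 mm tall above the disc (the top 6 mm tapers to a point). Origin: centre of the disc's underside, on the bench, on the pin's axis; z up.
- tape_roll: bystander: roll of brown tape lying flat, 72 mm across, 24 mm high, loose. Origin: centre of its underside.
- cutters: bystander: loose hand cutters with orange handles lying flat beyond the spindles, about 145 mm long, 50 mm wide, 13 mm high. Origin: on the bench near the middle of their length; x towards the jaws.
Things that resemble listed ones, but are neither listed nor needed, are in the scene too. What is shaped like the green_pulley but pink is not meant. Leave any black look-alike of the yellow_pulley alone.

How it is judged:
At the end, for the whole second after the job is handed in: Every pulley is on the spindle of its own colour: axis within 10 mm of the pin's, underside within about 4 mm of the disc's top (5 to 12 mm above the bench), upright within 0.1 rad, released and at rest (horizontal distance between red_pulley and red_spindle below 0.01 m and z of red_pulley in the frame of red_spindle between 0.005 and 0.012 m and angle between each of red_pulley, yellow_pulley, blue_pulley, green_pulley's own z axis and vertical below 0.1 rad and linear speed of each of red_pulley, yellow_pulley, blue_pulley, green_pulley below 0.02 m/s and horizontal distance between yellow_pulley and yellow_spindle below 0.01 m and z of yellow_pulley in the frame of yellow_spindle between 0.005 and 0.012 m and horizontal distance between blue_pulley and blue_spindle below 0.01 m and z of blue_pulley in the frame of blue_spindle between 0.005 and 0.012 m and horizontal distance between green_pulley and green_spindle below 0.01 m and z of green_pulley in the frame of green_spindle between 0.005 and 0.012 m); the robot touches nothing.
It fails at once if the tape roll is shifted by more than 30 mm (distance of tape_roll from where it was at the start of the episode above 0.03 m).
It fails at once if the cutters are shifted by more than 30 mm (distance of cutters from where it was at the start of the episode above 0.03 m).
It also fails if it takes over 102 s, if anything falls off the work surface, if the arm or the gripper's body presses on something with over 40 N, if the wrist force passes 120 N, or if a joint passes its speed limit or range.

## Working session

There is one attempt and no reset: what is moved stays moved. The work goes in short steps, Python scripts to look and compute and a tool call to move; the robot and the scene stay as the last step left them, time stands still between calls to the robot, and variables do not carry over. Pictures are saved under pics/ and viewed, at most 14 in all, crops included, and the job is handed in when it is done.

Besides the shell and the picture viewer there is one more tool, called after "Request:" as name(argument=value, ...), one argument or row to a line, values as JSON. move_arm: Moves the arm, as the interface text tells. Its arguments: {"type":"object","properties":{"motion":{"type":"array"},"newtons":{"type":"number"}},"required":["motion"]}

```bash
mkdir -p pics
cat > h.py <<'E'
from workcell import manip, vision, order
import numpy as np, cv2
def shot(n,f=None):
    c=vision.camera(n)
    if f: cv2.imwrite('pics/'+f,cv2.cvtColor(c['pixels'],cv2.COLOR_RGB2BGR))
    return c
def ray(c,u,v,z):
    R=np.array(c['R']);t=np.array(c['t']);o=-R.T@t
    d=R.T@np.array([(u-c['cx'])/c['fx'],(v-c['cy'])/c['fy'],1]);return o+d*(z-o[2])/d[2]
def proj(c,X):
    p=np.array(c['R'])@np.array(X)+np.array(c['t']);return np.array([c['fx']*p[0]/p[2]+c['cx'],c['fy']*p[1]/p[2]+c['cy']])
E
python3 - <<'E'
from h import *
o=manip.get_obs()
for k in o: print(k,np.round(o[k],4))
for n in('top','side'):
    c=shot(n,n+'0.png'); print(n,np.round(-np.array(c['R']).T@np.array(c['t']),3),c['fx'],c['cx'],c['cy'])
    hsv=cv2.cvtColor(c['pixels'],cv2.COLOR_RGB2HSV)
    for nm,lo,hi in(('red',(0,),(6,)),('orange',(7,),(20,)),('yel',(21,),(34,)),('grn',(40,),(85,)),('blue',(95,),(130,)),('pink',(140,),(179,))):
        m=cv2.inRange(hsv,(lo[0],110,60),(hi[0],255,255))
        _,_,s,ce=cv2.connectedComponentsWithStats(m)
        for a,b in zip(s[1:],ce[1:]):
            if a[4]>60: print(nm,a,np.round(b,1),np.round(ray(c,b[0],b[1],0.008),3)[:2])
E
```

```text
clock 0.0
joint_pos [ 1.2284  0.3329 -0.0647  1.461   0.0216  1.3499 -0.0885]
joint_velocities [-0.0006  0.0009  0.0015  0.0013 -0.0002 -0.0019 -0.0003]
tau [ 1.00000e-04 -6.25440e+01  4.92000e-02 -3.91594e+01  1.63000e-02
  1.00000e-02  0.00000e+00]
position [ 0.1964 -0.5929  0.1933]
ee_rot [ 9.872e-01  1.592e-01 -1.000e-04 -7.000e-04]
ft_force [-0.334  -0.5725  0.4583]
torque [-0.0254  0.011  -0.0041]
grasp_force 0.0
grip_width 0.9971
top [ 4.420e-01 -1.000e-03  1.386e+00] 460.76014108597565 258.7953005799723 191.3277199752466
red [131 184  28  28 607] [144.2 197.8] [0.52  0.359]
red [212 214  14  14 123] [218.7 220.3] [0.453 0.134]
orange [289 100  30   6 116] [303.7 103. ] [ 0.808 -0.122]
orange [286 107  29  15 118] [300.4 113.7] [ 0.775 -0.112]
orange [160 274  24  24 212] [171.2 285.6] [0.26  0.274]
yel [212 151  28  28 601] [225.9 164.8] [0.62  0.113]
yel [302 224  17  16 165] [310.  231.1] [ 0.42  -0.138]
grn [378 200  28  28 607] [391.3 213.4] [ 0.473 -0.38 ]
grn [298 220  22  22 175] [306.8 229.8] [ 0.424 -0.128]
blue [293 152  28  27 588] [306.6 165.2] [ 0.618 -0.129]
blue [208 210  22  22 170] [218.8 220.1] [0.453 0.134]
side [0.139 0.8   0.804] 468.9003916949347 258.2961928281091 189.21801714650812
red [251 224  20  21 304] [260.1 233.8] [0.467 0.1  ]
red [ 160  293   42   36 1068] [180.8 310.5] [0.519 0.362]
orange [177 140  32  21 228] [191.5 150.8] [ 0.789 -0.115]
orange [300 305  37  37 506] [317.5 323. ] [0.261 0.271]
yel [306 163  18  19 247] [314.4 171.4] [ 0.435 -0.179]
yel [185 207  34  25 650] [201.1 218.9] [0.618 0.117]
grn [313 125  27  15 307] [325.5 131.9] [ 0.472 -0.377]
grn [301 171  25  20 191] [312.  181.8] [ 0.425 -0.134]
blue [232 155  30  19 428] [246.3 164.3] [ 0.617 -0.126]
blue [245 233  29  25 365] [258.  247.6] [0.453 0.142]
pink [291 151  22  13 123] [300.7 158.6] [ 0.49  -0.217]
pink [256 188  24  14 124] [267.7 196.1] [ 0.507 -0.03 ]
```

View pics/top0.png

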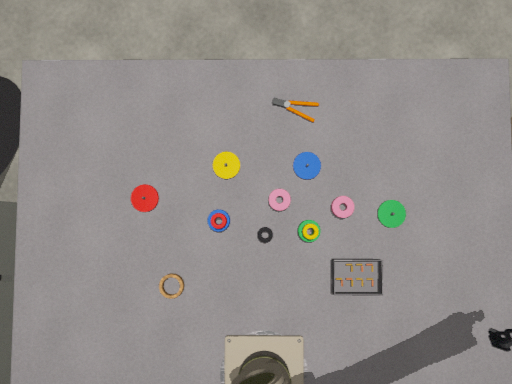

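View pics/side0.png

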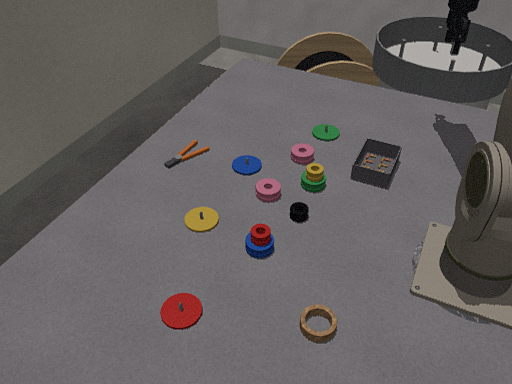

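Top view: four discs, red (144,198), yellow (226,165), blue (307,165) and green (391,213). The piles are red on blue at (219,220) and yellow on green at (310,231). The look-alikes are two pink large pulleys at (280,199) and (343,207) and a black small one at (265,235). None of those is wanted, because only the piles carry the named colours. I'll measure precisely and confirm in a crop.

Run:
```python
from h import *
C={n:shot(n) for n in('top','side')}
im=cv2.cvtColor(C['top']['pixels'],cv2.COLOR_RGB2BGR)
cv2.imwrite('pics/crop1.png',cv2.resize(im[180:260,190:350],None,fx=5,fy=5,interpolation=cv2.INTER_CUBIC))
H={'red':[(0,6),(174,179)],'yel':[(21,34)],'grn':[(40,85)],'blue':[(95,130)]}
for nm,z in H.items():
    for n in C:
        c=C[n];hsv=cv2.cvtColor(c['pixels'],cv2.COLOR_RGB2HSV)
        m=sum(cv2.inRange(hsv,(a,110,50),(b,255,255)) for a,b in z)
        for k in cv2.findContours(m,cv2.RETR_EXTERNAL,cv2.CHAIN_APPROX_NONE)[0]:
            x,y,w,h=cv2.boundingRect(k)
            if w<12: continue
            (u,v),ax,ang=cv2.fitEllipse(cv2.convexHull(k))
            Z={'s':0.008,'p':0.056 if nm in('red','yel') else 0.028}
            print(nm,n,(x,y,w,h),np.round((u,v),1),np.round(ax,1),{a:np.round(ray(c,u,v,b)[:2],4).tolist() for a,b in Z.items()})
```

```text
red top (211, 213, 16, 16) [218.5 220.5] [14.9 15.1] {'s': [0.4521, 0.1349], 'p': [0.4517, 0.1302]}
red top (131, 184, 28, 28) [144.2 197.8] [27.3 27.9] {'s': [0.5203, 0.3586], 'p': [0.5176, 0.3461]}
red side (160, 293, 42, 37) [181.  310.7] [35.6 42.2] {'s': [0.5182, 0.3626], 'p': [0.4953, 0.389]}
red side (251, 224, 20, 22) [260. 234.] [21.2 22.4] {'s': [0.4669, 0.101], 'p': [0.4471, 0.1432]}
yel top (302, 224, 17, 16) [310.  231.1] [15.5 16.2] {'s': [0.4202, -0.138], 'p': [0.421, -0.1332]}
yel top (212, 151, 28, 28) [225.9 164.8] [27.4 27.6] {'s': [0.6196, 0.1133], 'p': [0.6134, 0.1093]}
yel side (185, 207, 34, 25) [201.1 219. ] [24.9 34.3] {'s': [0.618, 0.1173], 'p': [0.5891, 0.1585]}
yel side (306, 163, 18, 19) [314.4 171.8] [18.2 19.4] {'s': [0.4339, -0.1773], 'p': [0.4161, -0.1183]}
grn top (298, 220, 22, 22) [308.6 230.6] [21.8 21.9] {'s': [0.4219, -0.1338], 'p': [0.4222, -0.1319]}
grn top (378, 200, 28, 28) [391.2 213.4] [27.4 27.9] {'s': [0.4727, -0.3801], 'p': [0.4723, -0.3746]}
grn side (301, 171, 25, 21) [312.8 179.9] [23.8 25.4] {'s': [0.4255, -0.1422], 'p': [0.4183, -0.1185]}
grn side (313, 124, 26, 17) [325.2 131.8] [15.7 27. ] {'s': [0.4734, -0.3776], 'p': [0.465, -0.348]}
blue top (208, 210, 22, 22) [218.4 220.2] [21.8 22.1] {'s': [0.4528, 0.1351], 'p': [0.4527, 0.1331]}
blue top (293, 152, 28, 27) [306.6 165.2] [27.2 27.3] {'s': [0.6177, -0.1294], 'p': [0.6151, -0.1275]}
blue side (245, 233, 29, 26) [259.3 243.5] [29.1 29.8] {'s': [0.4552, 0.1292], 'p': [0.4473, 0.146]}
blue side (232, 155, 30, 20) [246.3 164.6] [19.3 29.4] {'s': [0.6166, -0.1254], 'p': [0.6046, -0.1021]}
```

View pics/crop1.png

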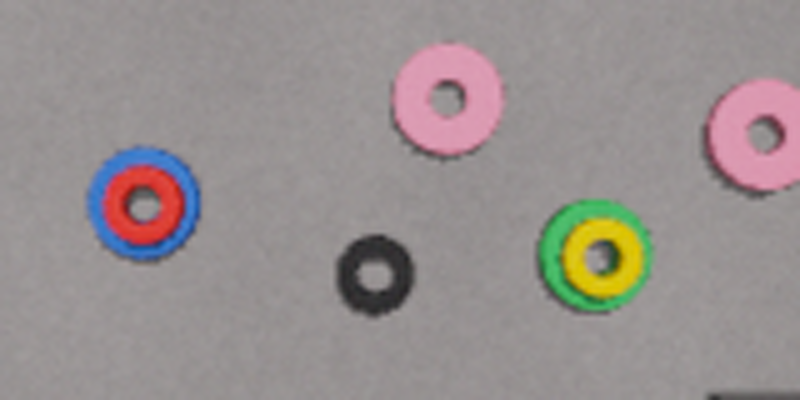

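Crop: red sits on blue at crop (144,204) and yellow on green at (600,258). The pink and black wheels are separate, so both piles are confirmed. The heights and sizes fit in both views. First I square the wrist while rising slightly.

Request:
move_arm(
  motion=[
    [[0,0,0],[0,0,0.136],1],
    [[0,0,0],[0,0,0.136],1],
    [[0,0,0],[0,0,0.136],1],
    [[0.06,0,0],[0,0,0],1],
    [[0.06,0,0],[0,0,0],1],
    [[0.06,-0.02,0],[0,0,0],1],
    [[0.06,-0.05,0],[0,0,0],1],
    [[0.06,-0.05,0],[0,0,0],1],
    [[0,-0.06,0],[0,0,0],1],
    [[0,-0.06,0],[0,0,0],1],
    [[0,-0.06,0],[0,0,0],1],
    [[0,-0.06,0],[0,0,0],1],
  ],
  newtons=40,
)

```text
clock: 1.4
position: [0.4082, -0.3326, 0.1939]
ee_rot: [1.0, -0.0, -0.0, 0.0]
ft_force: [0.4, 0.0, 0.3]
grip_width: 0.998
grasp_force: 0.0
```

Request:
move_arm(
  motion=[
    [[0,-0.06,0],[0,0,0],1],
    [[0.016,-0.06,0],[0,0,0],1],
    [[0,-0.06,0],[0,0,0],1],
    [[0,-0.06,0],[0,0,0],1],
    [[0,0,0.04],[0,0,0],1],
    [[0,0,0],[0,0,0],1],
    [[0,0,0],[0,0,0],1],
  ],
)

```text
clock: 2.1
position: [0.4202, -0.1551, 0.1643]
ee_rot: [1.0, -0.001, -0.001, -0.0]
ft_force: [0.1, -0.1, 0.6]
grip_width: 1.0
grasp_force: 0.0
```

Run:
```python
from h import *
o=manip.get_obs();print(o['position'])
c=shot('wrist','w1.png')
print(proj(c,[.421,-.133,.056]),np.round(-np.array(c['R']).T@np.array(c['t']),3))
```

```text
[ 0.42017088 -0.15506181  0.16429251]
[234.00312562 170.95855587] [ 0.492 -0.155  0.344]
```

View pics/w1.png

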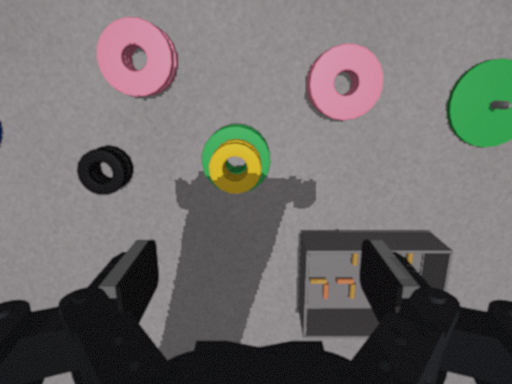

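Wrist view: the yellow ring is at (235,167), against a predicted (234,171), so the measurements agree within about 2 mm. Descending over yellow.

Request:
move_arm(
  motion=[
    [[0.002,-0.03,0],[0,0,0],1],
    [[0,0,0.06],[0,0,0],1],
    [[0,0,0.06],[0,0,0],1],
    [[0,0,0.04],[0,0,0],1],
    [[0,0,0.019],[0,0,0],1],
    [[0,0,0],[0,0,0],1],
    [[0,0,0],[0,0,0],1],
    [[0,0,0],[0,0,0],1],
  ],
)

```text
clock: 2.95
position: [0.4233, -0.1327, 0.0313]
ee_rot: [1.0, -0.001, 0.001, 0.0]
ft_force: [-0.6, 0.4, 0.2]
grip_width: 1.0
grasp_force: 0.0
```

Run:
```python
from h import *
c=shot('side');im=cv2.cvtColor(c['pixels'],cv2.COLOR_RGB2BGR)
cv2.imwrite('pics/s1.png',cv2.resize(im[110:210,260:380],None,fx=5,fy=5,interpolation=cv2.INTER_CUBIC))
```

```text
(no output)
```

View pics/s1.png

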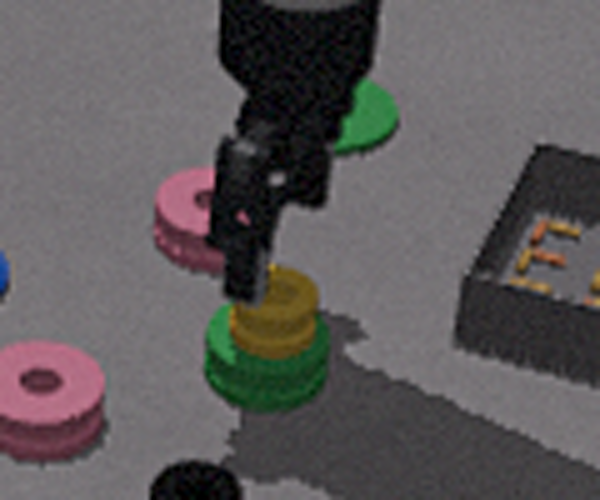

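Side crop: the near fingertip at (245,300) is above green and beside yellow's rim, as intended. Closing.

Request:
move_arm(
  motion=[
    [[0,0,0.002],[0,0,0],0.3],
    [[0,0,0],[0,0,0],0],
    [[0,0,0],[0,0,0],-0.2],
    [[0,0,0],[0,0,0],-0.5],
    [[0,0,0],[0,0,0],-0.5],
    [[0,0,0],[0,0,0],-0.5],
    [[0,0,0],[0,0,0],-0.5],
    [[0,0,0],[0,0,0],-0.5],
  ],
  newtons=40,
)

```text
clock: 3.8
position: [0.4221, -0.1319, 0.0283]
ee_rot: [1.0, -0.0, 0.0, 0.0]
ft_force: [0.6, -0.5, -0.6]
grip_width: 0.253
grasp_force: 0.0
```

Run:
```python
from h import *
c=shot('side');im=cv2.cvtColor(c['pixels'],cv2.COLOR_RGB2BGR)
a=cv2.resize(im[110:210,270:360],None,fx=4.4,fy=4.4,interpolation=cv2.INTER_CUBIC)
c=shot('wrist');im=cv2.cvtColor(c['pixels'],cv2.COLOR_RGB2BGR)
b=cv2.resize(im,None,fx=.78,fy=.78)[:, :400]
h=min(a.shape[0],b.shape[0]);cv2.imwrite('pics/s2.png',np.hstack([cv2.resize(a,(396,300*396//396+0)),b[:300]]) if h>=299 else a)
print(manip.get_obs()['grip_width'],c['fx'])
```

```text
0.250259675895196 340.84454850784977
```

View pics/s2.png

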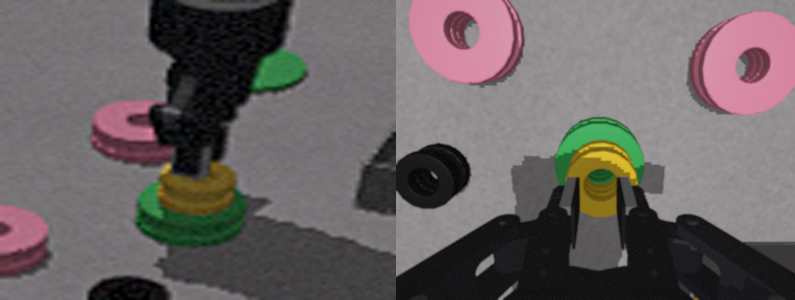

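Run:
```python
from h import *
o=manip.get_obs();p=o['position'];print(p,o['ft_force'],o['joint_pos'])
s=shot('side');w=shot('wrist')
for z in(.028,.035,.045,.056,.065): print(z,proj(s,[.422,-.12,z]).round(1),proj(w,[.422,-.12,z]).round(1),proj(w,[.422,-.133,z]).round(1))
def c(cam,crop):
  pass
for n,cam in(('side',s),('wrist',w)):
  hsv=cv2.cvtColor(cam['pixels'],cv2.COLOR_RGB2HSV)
  for nm,a,b in(('yel',21,34),('grn',40,85)):
    m=cv2.inRange(hsv,(a,110,50),(b,255,255))
    for k in cv2.findContours(m,cv2.RETR_EXTERNAL,cv2.CHAIN_APPROX_NONE)[0]:
      if cv2.contourArea(k)>60: print(n,nm,cv2.boundingRect(k))
im=cv2.cvtColor(w['pixels'],cv2.COLOR_RGB2BGR)
cv2.imwrite('pics/w2.png',cv2.resize(im[150:300,170:350],None,fx=4,fy=4,interpolation=cv2.INTER_CUBIC))
```

```text
[ 0.42211632 -0.13195262  0.02835713] [ 0.01052579 -0.13654398 -0.16222657] [ 0.58441347  0.13371154 -0.40219491  2.08931332  0.06523788  0.9301258
 -1.42497353]
0.028 [311.7 179.2] [238.5 218.1] [261.4 218.1]
0.035 [311.9 177.1] [237.7 222.9] [261.5 222.9]
0.045 [312.2 174.1] [236.6 230.3] [261.7 230.3]
0.056 [312.5 170.8] [235.1 239.4] [261.8 239.4]
0.065 [312.8 168.1] [233.8 247.8] [262.  247.8]
side yel (185, 207, 34, 25)
side yel (306, 164, 17, 18)
side grn (301, 170, 25, 22)
side grn (327, 126, 12, 15)
wrist yel (217, 180, 94, 99)
wrist grn (246, 217, 35, 19)
wrist grn (204, 151, 114, 87)
```

View pics/w2.png

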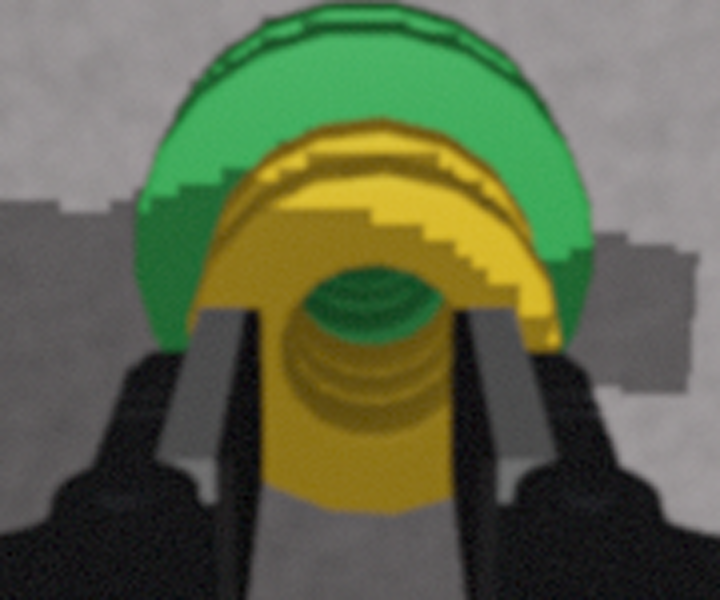

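The fingers closed above yellow: the tips at crop (245,310) sit over the rim top. Side and wrist views both put them at z≈0.06, well behind the nominal TCP. Yellow has not moved. I'll reopen, rise and measure the tip height at a free spot, at a pulley-size opening.

Request:
move_arm(
  motion=[
    [[0,0,0],[0,0,0],1],
    [[0,0,0],[0,0,0],1],
    [[0,0,0],[0,0,0],1],
    [[0,0,-0.03],[0,0,0],0.1],
    [[0,0,-0.06],[0,0,0],0.1],
    [[0,0,-0.04],[0,0,0],0.1],
    [[0,0,0],[0,0,0],0.1],
    [[0,0,0],[0,0,0],0.1],
  ],
)

```text
clock: 4.8
position: [0.4224, -0.1321, 0.1261]
ee_rot: [1.0, -0.0, 0.001, 0.0]
ft_force: [0.1, 0.8, -0.0]
grip_width: 0.548
grasp_force: 0.0
```

Run:
```python
from h import *
p=np.array(manip.get_obs()['position']);print(p,manip.get_obs()['grip_width'])
s=shot('side')
im=cv2.cvtColor(s['pixels'],cv2.COLOR_RGB2BGR)
u,v=proj(s,p).round().astype(int);x0,y0=u-60,max(v-60,0);print(u,v,x0,y0)
cv2.imwrite('pics/s3.png',cv2.resize(im[y0:y0+110,x0:x0+120],None,fx=5,fy=5,interpolation=cv2.INTER_CUBIC))
for dy in(0.0235,-0.0235):
  for dz in(0,.01,.02,.03,.04): print(dy,dz,(proj(s,p+[0.011,dy,dz])-[x0,y0])*5//1)
```

```text
[ 0.42236961 -0.13213163  0.1261231 ] 0.547579987986062
316 146 256 86
0.0235 0 [263. 319.]
0.0235 0.01 [265. 302.]
0.0235 0.02 [266. 285.]
0.0235 0.03 [268. 268.]
0.0235 0.04 [269. 251.]
-0.0235 0 [297. 270.]
-0.0235 0.01 [298. 254.]
-0.0235 0.02 [300. 237.]
-0.0235 0.03 [301. 220.]
-0.0235 0.04 [303. 203.]
```

View pics/s3.png

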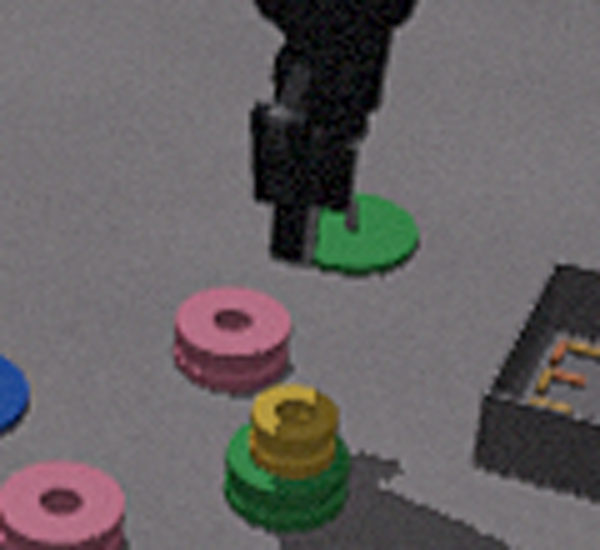

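Side crop: the near fingertip is at (290,260), about 30 mm above the reported TCP at this opening. I'll use tip ≈ TCP + 0.031 and descend with a force check.

Request:
move_arm(
  motion=[
    [[0,0,0],[0,0,0],0.7],
    [[0,0,0],[0,0,0],0.7],
    [[0,0,0.06],[0,0,0],0.7],
    [[0,0,0.05],[0,0,0],0.7],
    [[0,0,0.03],[0,0,0],0.7],
    [[0,0,0.015],[0,0,0],0.7],
    [[0,0,0.006],[0,0,0],0.7],
    [[0,0,0],[0,0,0],0.7],
    [[0,0,0],[0,0,0],0.7],
  ],
)

```text
clock: 5.75
position: [0.4229, -0.1322, 0.0061]
ee_rot: [1.0, -0.0, 0.001, 0.0]
ft_force: [0.2, -1.2, -0.1]
grip_width: 0.852
grasp_force: 0.0
```

Request:
move_arm(
  motion=[
    [[0,0,0],[0,0,0],0.3],
    [[0,0,0],[0,0,0],0],
    [[0,0,0],[0,0,0],-0.2],
    [[0,0,0],[0,0,0],-0.2],
    [[0,0,0],[0,0,0],-0.2],
    [[0,0,0],[0,0,0],-0.2],
  ],
  newtons=40,
)

```text
clock: 6.35
position: [0.4228, -0.1323, 0.0063]
ee_rot: [1.0, -0.0, 0.001, 0.0]
ft_force: [-3.5, 1.9, 11.6]
grip_width: 0.517
grasp_force: 39.1
```

Request:
move_arm(
  motion=[
    [[0,0,-0.01],[0,0,0],-0.2],
    [[0,0,-0.03],[0,0,0],-0.2],
    [[0,0,-0.06],[0,0,0],-0.2],
    [[0,0,-0.06],[0,0,0],-0.2],
    [[0,0,0],[0,0,0],-0.2],
    [[0,0,0],[0,0,0],-0.2],
  ],
)

```text
clock: 6.95
position: [0.4227, -0.1322, 0.1263]
ee_rot: [1.0, -0.0, 0.001, 0.001]
ft_force: [0.6, 0.5, -0.9]
grip_width: 0.514
grasp_force: 41.1
```

```bash
cat >> h.py <<'E'
RG={'red':[(0,6),(174,179)],'yel':[(21,34)],'grn':[(40,85)],'blue':[(95,130)]}
def blobs(c,nm,amin=60):
    hsv=cv2.cvtColor(c['pixels'],cv2.COLOR_RGB2HSV)
    m=sum(cv2.inRange(hsv,(a,110,40),(b,255,255)) for a,b in RG[nm])
    return [(cv2.boundingRect(k),np.array(cv2.fitEllipse(cv2.convexHull(k))[0])) for k in cv2.findContours(m,cv2.RETR_EXTERNAL,cv2.CHAIN_APPROX_NONE)[0] if cv2.contourArea(k)>amin]
E
python3 - <<'E'
from h import *
o=manip.get_obs();print(o['position'],o['grip_width'],o['grasp_force'],o['ft_force'])
s=shot('side');w=shot('wrist')
for c in(s,w):
  for nm in('yel','grn'): print(nm,[(b,e.round(1)) for b,e in blobs(c,nm)])
im=np.hstack([cv2.resize(s['pixels'][80:230,240:390],(400,400)),cv2.resize(w['pixels'][84:384,60:440],(400,400))])
cv2.imwrite('pics/g1.png',im[:,:,::-1])
E
```

```text
[ 0.42274612 -0.13221606  0.1263282 ] 0.513581878873204 41.06720929965377 [ 0.56058253  0.51793617 -0.88277398]
yel [((185, 207, 34, 25), array([201.1, 218.9])), ((309, 124, 19, 20), array([318. , 133.6]))]
grn [((301, 170, 25, 22), array([312.7, 180.2])), ((327, 125, 12, 16), array([327.8, 132.5]))]
yel [((206, 192, 107, 114), array([258. , 249.6]))]
grn [((222, 131, 77, 69), array([260. , 170.1])), ((497, 81, 15, 67), array([540.8, 107.3]))]
```

View pics/g1.png

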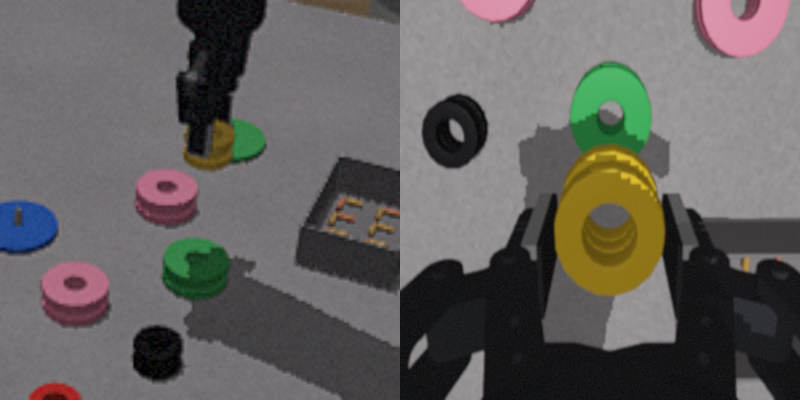

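Yellow is held level, at side crop (208,143) and wrist crop (610,238), and green is alone at (195,268). Its underside is TCP + 0.022. Carrying to the yellow spindle.

Request:
move_arm(
  motion=[
    [[0.03,-0.04,0],[0,0,0],-0.2],
    [[0.04,-0.05,0],[0,0,0],-0.2],
    [[0.04,-0.05,0],[0,0,0],-0.2],
    [[0.04,-0.05,0],[0,0,0],-0.2],
    [[0.04,-0.05,0],[0,0,0],-0.2],
    [[0.04,-0.05,0],[0,0,0],-0.2],
    [[0.033,-0.04,0],[0,0,0],-0.2],
    [[0,0,0],[0,0,0],-0.2],
    [[0,0,0],[0,0,0],-0.2],
    [[0,0,0],[0,0,0],-0.2],
  ],
)

```text
clock: 8.05
position: [0.6187, 0.1142, 0.1239]
ee_rot: [1.0, -0.001, -0.001, 0.0]
ft_force: [0.7, -0.8, -0.8]
grip_width: 0.521
grasp_force: 41.1
```

Run:
```python
from h import *
o=manip.get_obs();print(o['position'],o['grip_width'])
w=shot('wrist')
print([(b,e.round(1)) for b,e in blobs(w,'yel')])
for z in (.008,.03): print(proj(w,[.619,.115,z]))
cv2.imwrite('pics/w3.png',w['pixels'][:,:,::-1])
```

```text
[0.61873758 0.11422305 0.12391397] 0.521358722194291
[((206, 119, 107, 187), array([259. , 213.8]))]
[258.32496062 169.40223132]
[258.30473755 175.6390637 ]
```

View pics/w3.png

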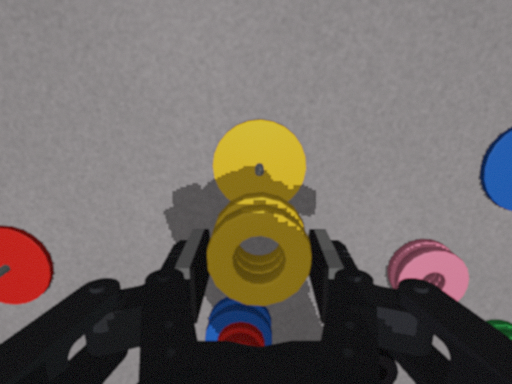

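Wrist view: the held ring is at (259,254) and the yellow disc and pin at (259,167), about 3 mm off prediction. That is inside the 7 mm play. Lowering.

Request:
move_arm(
  motion=[
    [[0.001,-0.001,0.05],[0,0,0],-0.2],
    [[0,0,0.05],[0,0,0],-0.2],
    [[0,0,0.035],[0,0,0],-0.2],
    [[0,0,0.02],[0,0,0],-0.2],
    [[0,0,0.01],[0,0,0],-0.2],
    [[0,0,0.008],[0,0,0],-0.2],
    [[0,0,0.005],[0,0,0],-0.2],
    [[0,0,0],[0,0,0],-0.2],
    [[0,0,0],[0,0,0],-0.2],
  ],
)

```text
clock: 9.0
position: [0.6208, 0.1163, -0.0076]
ee_rot: [1.0, -0.0, 0.001, -0.0]
ft_force: [0.1, 0.1, -0.1]
grip_width: 0.515
grasp_force: 41.1
```

Request:
move_arm(
  motion=[
    [[0,0,0.003],[0,0,0],-0.2],
    [[0,0,0.003],[0,0,0],-0.2],
    [[0,0,0],[0,0,0],-0.2],
    [[0,0,0],[0,0,0],-0.2],
  ],
)

```text
clock: 9.4
position: [0.6202, 0.1162, -0.0129]
ee_rot: [1.0, -0.0, -0.0, 0.0]
ft_force: [0.1, 0.1, 0.5]
grip_width: 0.525
grasp_force: 41.1
```

Underside ≈ 0.009, about 1 mm above the disc. Releasing and rising.

Request:
move_arm(
  motion=[
    [[0,0,0],[0,0,0],0.2],
    [[0,0,0],[0,0,0],0.6],
    [[0,0,0],[0,0,0],0.7],
    [[0,0,-0.02],[0,0,0],0.7],
    [[0,0,-0.05],[0,0,0],0.7],
    [[0,0,-0.06],[0,0,0],0.7],
    [[0,0,-0.05],[0,0,0],0.7],
    [[0,0,0],[0,0,0],0.7],
    [[0,0,0],[0,0,0],0.7],
  ],
)

```text
clock: 10.3
position: [0.621, 0.1164, 0.1241]
ee_rot: [1.0, -0.0, 0.001, -0.0]
ft_force: [-0.4, -0.2, 0.3]
grip_width: 0.849
grasp_force: 0.0
```

Run:
```python
from h import *
o=manip.get_obs();print(o['position'],o['grip_width'])
w=shot('wrist');s=shot('side')
a=s['pixels'][170:270,150:250];b=w['pixels'][100:320,130:390]
cv2.imwrite('pics/p1.png',np.hstack([cv2.resize(a,(400,400)),cv2.resize(b,(400,400))])[:,:,::-1])
```

```text
[0.62099485 0.11635582 0.12406739] 0.8488970083865832
```

View pics/p1.png

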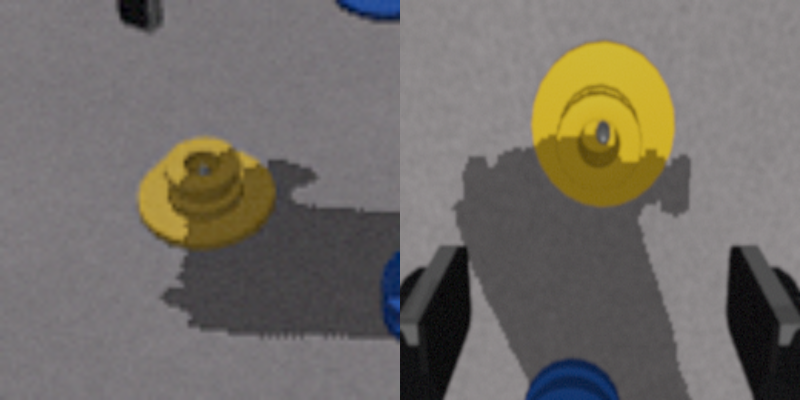

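Yellow is threaded and flat: the pin is visible in the bore at side crop (203,170) and wrist crop (603,132). Next is red.

Request:
move_arm(
  motion=[
    [[-0.05,-0.005,0],[0,0,0],0.7],
    [[-0.06,-0.005,0],[0,0,0],0.7],
    [[-0.06,-0.005,0],[0,0,0],0.7],
    [[-0.055,-0.0045,0],[0,0,0],0.7],
    [[0,0,0],[0,0,0],0.7],
    [[0,0,0],[0,0,0],0.7],
    [[0,0,0],[0,0,0],0.7],
  ],
)

```text
clock: 11.1
position: [0.4521, 0.1306, 0.1219]
ee_rot: [1.0, -0.001, -0.0, -0.0]
ft_force: [0.4, 0.3, -0.2]
grip_width: 0.853
grasp_force: 0.0
```

Run:
```python
from h import *
o=manip.get_obs();print(o['position'],o['grip_width'])
w=shot('wrist')
for n,z in(('red',.056),('blue',.028)): 
  for b,e in blobs(w,n): print(n,b,e.round(1),ray(w,*e,z).round(4))
print(proj(w,[.452,.131,.056]),proj(w,[.452,.131,.0]))
```

```text
[0.45212703 0.1306377  0.12187844] 0.8534263328089075
red (228, 150, 59, 62) [257.2 181. ] [0.4557 0.1323 0.056 ]
red (0, 43, 39, 96) [-10.8  88.2] [0.5226 0.3182 0.056 ]
blue (245, 175, 25, 13) [257.4 180. ] [0.4488 0.1323 0.028 ]
blue (216, 131, 78, 73) [254.5 170.7] [0.4568 0.1347 0.028 ]
[258.97113066 185.72848539] [258.97932035 168.50332496]
```

Request:
move_arm(
  motion=[
    [[0.001,-0.001,0.05],[0,0,0],0.7],
    [[0,0,0.05],[0,0,0],0.7],
    [[0,0,0.03],[0,0,0],0.7],
    [[0,0,0.015],[0,0,0],0.7],
    [[0,0,0.009],[0,0,0],0.7],
    [[0,0,0],[0,0,0],0.7],
    [[0,0,0],[0,0,0],0.7],
  ],
)

```text
clock: 11.85
position: [0.4532, 0.1319, 0.0075]
ee_rot: [1.0, -0.0, 0.001, -0.0]
ft_force: [0.1, 0.8, 0.4]
grip_width: 0.852
grasp_force: 0.0
```

Request:
move_arm(
  motion=[
    [[0,0,0],[0,0,0],0.3],
    [[0,0,0],[0,0,0],0],
    [[0,0,0],[0,0,0],-0.2],
    [[0,0,0],[0,0,0],-0.2],
    [[0,0,0],[0,0,0],-0.2],
    [[0,0,0],[0,0,0],-0.2],
  ],
)

```text
clock: 12.45
position: [0.453, 0.1317, 0.0079]
ee_rot: [1.0, -0.0, 0.001, 0.0]
ft_force: [-3.5, -1.6, 10.7]
grip_width: 0.513
grasp_force: 39.2
```

Request:
move_arm(
  motion=[
    [[0,0,-0.01],[0,0,0],-0.2],
    [[0,0,-0.03],[0,0,0],-0.2],
    [[0,0,-0.06],[0,0,0],-0.2],
    [[0,0,-0.06],[0,0,0],-0.2],
    [[0.01,-0.045,0],[0,0,0],-0.2],
    [[0.017,-0.055,0],[0,0,0],-0.2],
    [[0.017,-0.055,0],[0,0,0],-0.2],
    [[0.017,-0.055,0],[0,0,0],-0.2],
    [[0.017,-0.055,0],[0,0,0],-0.2],
    [[0.011,-0.04,0],[0,0,0],-0.2],
    [[0,0,0],[0,0,0],-0.2],
    [[0,0,0],[0,0,0],-0.2],
  ],
)

```text
clock: 13.65
position: [0.5188, 0.3609, 0.1266]
ee_rot: [1.0, 0.0, -0.0, -0.0]
ft_force: [0.3, -1.3, -1.1]
grip_width: 0.514
grasp_force: 41.0
```

Run:
```python
from h import *
o=manip.get_obs();print(o['position'],o['grip_width'],o['grasp_force'])
w=shot('wrist');s=shot('side')
for b,e in blobs(w,'red'): print('w',b,e.round(1))
for b,e in blobs(s,'red'): print('s',b,e.round(1))
for b,e in blobs(s,'blue'): print('sb',b,e.round(1))
print(proj(w,[.5195,.36,.008]),proj(s,[.5195,.36,.008]),proj(s,np.array(o['position'])+[-.001,0,.034]))
```

```text
[0.51879675 0.36087816 0.12659669] 0.5135225105213853 41.04986250400543
w (206, 119, 106, 184) [259.4 213. ]
s (160, 293, 42, 37) [181.1 310.8]
s (163, 245, 23, 29) [173.1 259. ]
sb (245, 230, 29, 29) [259.3 243.5]
sb (232, 155, 30, 20) [246.3 164.6]
[260.36044269 168.40196217] [181.13246001 309.48665523] [172.82362793 259.65139768]
```

Red is held where expected: side blob (173,259) against a predicted (173,260). Blue has not moved. Lowering.

Request:
move_arm(
  motion=[
    [[0.001,0,0.05],[0,0,0],-0.2],
    [[0,0,0.05],[0,0,0],-0.2],
    [[0,0,0.035],[0,0,0],-0.2],
    [[0,0,0.02],[0,0,0],-0.2],
    [[0,0,0.01],[0,0,0],-0.2],
    [[0,0,0.008],[0,0,0],-0.2],
    [[0,0,0.005],[0,0,0],-0.2],
    [[0,0,0.004],[0,0,0],-0.2],
    [[0,0,0],[0,0,0],-0.2],
    [[0,0,0],[0,0,0],-0.2],
  ],
)

```text
clock: 14.75
position: [0.5202, 0.3605, -0.0095]
ee_rot: [1.0, -0.0, 0.0, -0.0]
ft_force: [-0.5, -0.0, -0.6]
grip_width: 0.517
grasp_force: 41.0
```

Request:
move_arm(
  motion=[
    [[0,0,0.002],[0,0,0],-0.2],
    [[0,0,0],[0,0,0],0.2],
    [[0,0,0],[0,0,0],0.6],
    [[0,0,0],[0,0,0],0.7],
    [[0,0,-0.02],[0,0,0],0.7],
    [[0,0,-0.05],[0,0,0],1],
    [[0,0,-0.06],[0,0,0],1],
    [[0,0,-0.05],[0,0,0],1],
    [[0,0,0],[0,0,0],1],
    [[0,0,0],[0,0,0],1],
  ],
)

```text
clock: 15.75
position: [0.5204, 0.3608, 0.1253]
ee_rot: [1.0, -0.0, 0.001, -0.001]
ft_force: [0.3, 0.1, -0.8]
grip_width: 0.999
grasp_force: 0.0
```

Run:
```python
from h import *
o=manip.get_obs();print(o['position'],o['grip_width'])
w=shot('wrist');s=shot('side')
a=s['pixels'][250:350,120:220];b=w['pixels'][100:320,130:390]
cv2.imwrite('pics/p2.png',np.hstack([cv2.resize(a,(400,400)),cv2.resize(b,(400,400))])[:,:,::-1])
```

```text
[0.52040259 0.36078506 0.12533476] 0.9990045644516056
```

View pics/p2.png

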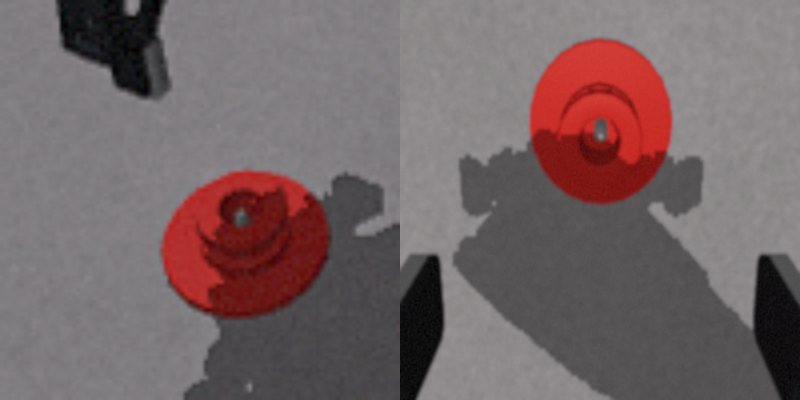

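Red is threaded and flat, with the pin in the bore at (240,215) and (600,130). Next is blue.

Request:
move_arm(
  motion=[
    [[-0.013,0.045,0],[0,0,0],1],
    [[-0.017,0.06,0],[0,0,0],1],
    [[-0.017,0.06,0],[0,0,0],1],
    [[-0.017,0.06,0],[0,0,0],1],
    [[-0.017,0.05,0],[0,0,0],1],
    [[-0.008,0.028,0],[0,0,0],1],
    [[0,0,0],[0,0,0],1],
    [[0,0,0],[0,0,0],1],
    [[0,0,0],[0,0,0],1],
  ],
)

```text
clock: 16.75
position: [0.4528, 0.1342, 0.1232]
ee_rot: [1.0, 0.0, -0.0, -0.0]
ft_force: [-0.1, 0.2, 1.0]
grip_width: 1.002
grasp_force: 0.0
```

Run:
```python
from h import *
o=manip.get_obs();print(o['position'],o['grip_width'])
w=shot('wrist');t=shot('side')
for c in (w,t):
  for b,e in blobs(c,'blue'): print(b,e.round(1),ray(c,*e,.028).round(4),ray(c,*e,.014).round(4))
print(proj(w,[.453,.134,.028]))
```

```text
[0.45284489 0.13421565 0.1232133 ] 1.0017253602955167
(220, 132, 78, 78) [258.7 171. ] [0.4569 0.1349 0.028 ] [0.4535 0.1349 0.014 ]
(245, 230, 29, 29) [259.1 243.4] [0.4479 0.146  0.028 ] [0.4535 0.1342 0.014 ]
(232, 154, 16, 19) [239.5 162.6] [ 0.6254 -0.1021  0.028 ] [ 0.6342 -0.1184  0.014 ]
[259.73817249 175.53384374]
```

Request:
move_arm(
  motion=[
    [[0.001,0,0.05],[0,0,0],1],
    [[0,0,0.06],[0,0,0],1],
    [[0,0,0.045],[0,0,0],1],
    [[0,0,0.02],[0,0,0],1],
    [[0,0,0.01],[0,0,0],1],
    [[0,0,0.008],[0,0,0],1],
    [[0,0,0],[0,0,0],1],
    [[0,0,0],[0,0,0],1],
  ],
)

```text
clock: 17.65
position: [0.4548, 0.1334, -0.0201]
ee_rot: [1.0, -0.0, 0.001, -0.0]
ft_force: [0.5, 0.0, 0.4]
grip_width: 1.0
grasp_force: 0.0
```

Request:
move_arm(
  motion=[
    [[0,0,0.003],[0,0,0],0.8],
    [[0,0,0.003],[0,0,0],0.6],
    [[0,0,0],[0,0,0],0.3],
    [[0,0,0],[0,0,0],0.3],
    [[0,0,0],[0,0,0],0.3],
    [[0,0,0],[0,0,0],0.3],
  ],
  newtons=45,
)

```text
clock: 18.25
position: [0.4544, 0.1332, -0.025]
ee_rot: [1.0, -0.0, 0.001, 0.0]
ft_force: [-2.1, -1.6, 7.4]
grip_width: 0.757
grasp_force: 47.5
```

Request:
move_arm(
  motion=[
    [[0,0,-0.01],[0,0,0],0.3],
    [[0,0,-0.03],[0,0,0],0.3],
    [[0,0,-0.06],[0,0,0],0.3],
    [[0,0,-0.06],[0,0,0],0.3],
    [[0,0,-0.04],[0,0,0],0.3],
    [[0.02,0.032,0],[0,0,0],0.3],
    [[0.03,0.048,0],[0,0,0],0.3],
    [[0.03,0.048,0],[0,0,0],0.3],
    [[0.03,0.048,0],[0,0,0],0.3],
    [[0.03,0.048,0],[0,0,0],0.3],
    [[0.03,0.048,0],[0,0,0],0.3],
    [[0.03,0.048,0],[0,0,0],0.3],
  ],
)

```text
clock: 19.45
position: [0.6042, -0.1086, 0.1247]
ee_rot: [1.0, -0.0, 0.0, 0.0]
ft_force: [0.7, 1.1, -0.3]
grip_width: 0.753
grasp_force: 50.1
```

Request:
move_arm(
  motion=[
    [[0.017,0.026,0],[0,0,0],0.3],
    [[0,0,0],[0,0,0],0.3],
    [[0,0,0],[0,0,0],0.3],
    [[0,0,0],[0,0,0],0.3],
  ],
)

```text
clock: 19.85
position: [0.616, -0.125, 0.1246]
ee_rot: [1.0, 0.0, -0.0, -0.0]
ft_force: [-0.5, -0.4, -0.8]
grip_width: 0.752
grasp_force: 50.1
```

Run:
```python
from h import *
o=manip.get_obs();print(o['position'],o['grip_width'],o['grasp_force'])
p=np.array(o['position'])
w=shot('wrist');s=shot('side')
for c in (w,s):
  for b,e in blobs(c,'blue'): print(b,e.round(1))
print(proj(w,[.617,-.1275,.008]),proj(s,[.617,-.1275,.008]),proj(s,p+[-.001,.001,.039]))
```

```text
[ 0.61604901 -0.12497388  0.124607  ] 0.7522918397361117 50.127986278384924
(181, 118, 157, 213) [259.6 227.3]
(232, 155, 30, 20) [246.5 164.6]
(234, 106, 25, 22) [245.8 116.2]
[262.28717789 168.72667602] [246.55234844 164.11389707] [245.77984437 116.89170062]
```

Request:
move_arm(
  motion=[
    [[0.002,0.003,0.05],[0,0,0],0.3],
    [[0,0,0.05],[0,0,0],0.3],
    [[0,0,0.035],[0,0,0],0.3],
    [[0,0,0.02],[0,0,0],0.3],
    [[0,0,0.01],[0,0,0],0.3],
    [[0,0,0.008],[0,0,0],0.3],
    [[0,0,0.006],[0,0,0],0.3],
    [[0,0,0.005],[0,0,0],0.3],
    [[0,0,0],[0,0,0],0.3],
    [[0,0,0],[0,0,0],0.3],
  ],
)

```text
clock: 20.95
position: [0.6182, -0.1288, -0.0131]
ee_rot: [1.0, -0.0, 0.0, 0.0]
ft_force: [-1.4, -0.8, 0.5]
grip_width: 0.75
grasp_force: 50.1
```

Request:
move_arm(
  motion=[
    [[0,0,0.003],[0,0,0],0.3],
    [[0,0,0],[0,0,0],0.3],
    [[0,0,0],[0,0,0],0.6],
    [[0,0,0],[0,0,0],1],
    [[0,0,0],[0,0,0],1],
    [[0,0,-0.02],[0,0,0],1],
    [[0,0,-0.05],[0,0,0],1],
    [[0,0,-0.06],[0,0,0],1],
    [[0,0,-0.05],[0,0,0],1],
    [[0,0,0],[0,0,0],1],
    [[0,0,0],[0,0,0],1],
  ],
)

```text
clock: 22.05
position: [0.6186, -0.1288, 0.1211]
ee_rot: [1.0, -0.0, 0.001, 0.0]
ft_force: [0.4, -0.6, -0.6]
grip_width: 1.001
grasp_force: 0.0
```

Run:
```python
from h import *
o=manip.get_obs();print(o['position'],o['grip_width'])
w=shot('wrist');s=shot('side')
for c in (w,s):
  for b,e in blobs(c,'blue'): print(b,e.round(1))
a=s['pixels'][120:210,200:290];b=w['pixels'][90:270,170:350]
cv2.imwrite('pics/p3.png',np.hstack([cv2.resize(a,(400,400)),cv2.resize(b,(400,400))])[:,:,::-1])
```

```text
[ 0.61863341 -0.12877343  0.12111705] 1.00100734206134
(213, 122, 93, 95) [258.9 168.8]
(232, 149, 30, 26) [246.6 162.3]
```

View pics/p3.png

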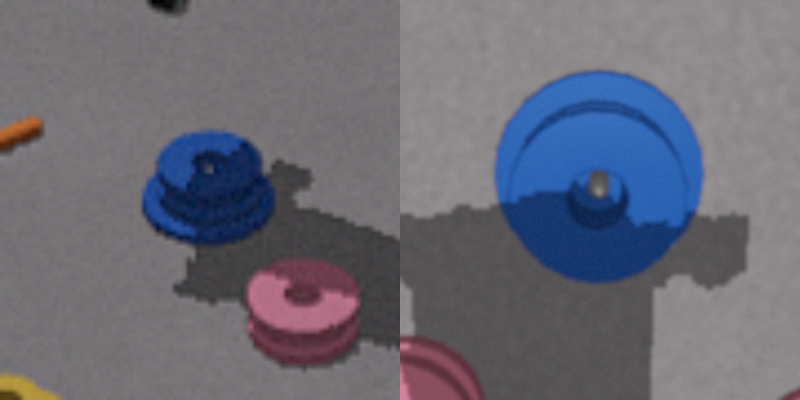

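Blue is threaded and flat: the pin is at (208,167) and (600,184), and pink is untouched. Last is green.

Request:
move_arm(
  motion=[
    [[-0.05,0.005,0],[0,0,0],1],
    [[-0.06,0,0],[0,0,0],1],
    [[-0.06,0,0],[0,0,0],1],
    [[-0.06,0,0],[0,0,0],1],
    [[-0.032,0,0],[0,0,0],1],
    [[0,0,0],[0,0,0],1],
    [[0,0,0],[0,0,0],1],
    [[0,0,0],[0,0,0],1],
  ],
)

```text
clock: 22.95
position: [0.422, -0.1321, 0.1189]
ee_rot: [1.0, -0.0, -0.0, -0.0]
ft_force: [-0.4, -0.5, 0.3]
grip_width: 1.002
grasp_force: 0.0
```

Run:
```python
from h import *
o=manip.get_obs();print(o['position'],o['grip_width'])
w=shot('wrist');t=shot('side')
for c in (w,t):
  for b,e in blobs(c,'grn'): print(b,e.round(1),ray(c,*e,.014).round(4))
```

```text
[ 0.42198321 -0.13208677  0.11887429] 1.0020458930501912
(221, 132, 78, 80) [259.9 171.6] [ 0.4231 -0.1325  0.014 ]
(502, 89, 10, 55) [519.  114.6] [ 0.4714 -0.3448  0.014 ]
(301, 170, 25, 22) [312.8 180.2] [ 0.4232 -0.134   0.014 ]
(317, 125, 22, 16) [325.8 132.2] [ 0.4684 -0.3677  0.014 ]
```

Request:
move_arm(
  motion=[
    [[0.001,0.001,0.05],[0,0,0],1],
    [[0,0,0.06],[0,0,0],1],
    [[0,0,0.045],[0,0,0],1],
    [[0,0,0.02],[0,0,0],1],
    [[0,0,0.011],[0,0,0],1],
    [[0,0,0],[0,0,0],1],
    [[0,0,0],[0,0,0],1],
  ],
)

```text
clock: 23.75
position: [0.423, -0.1331, -0.0197]
ee_rot: [1.0, -0.0, 0.001, 0.0]
ft_force: [0.2, 0.5, 0.2]
grip_width: 1.003
grasp_force: 0.0
```

Request:
move_arm(
  motion=[
    [[0,0,0.003],[0,0,0],0.8],
    [[0,0,0.003],[0,0,0],0.6],
    [[0,0,0],[0,0,0],0.3],
    [[0,0,0],[0,0,0],0.3],
    [[0,0,0],[0,0,0],0.3],
    [[0,0,0],[0,0,0],0.3],
  ],
)

```text
clock: 24.35
position: [0.4227, -0.1334, -0.024]
ee_rot: [1.0, -0.0, 0.001, 0.0]
ft_force: [-2.5, 0.5, 9.4]
grip_width: 0.751
grasp_force: 47.0
```

Request:
move_arm(
  motion=[
    [[0,0,-0.01],[0,0,0],0.3],
    [[0,0,-0.03],[0,0,0],0.3],
    [[0,0,-0.06],[0,0,0],0.3],
    [[0,0,-0.06],[0,0,0],0.3],
    [[0,0,-0.04],[0,0,0],0.3],
    [[0.008,0.04,0],[0,0,0],0.3],
    [[0.012,0.058,0],[0,0,0],0.3],
    [[0.012,0.058,0],[0,0,0],0.3],
    [[0.012,0.058,0],[0,0,0],0.3],
    [[0.012,0.058,0],[0,0,0],0.3],
    [[0.011,0.055,0],[0,0,0],0.3],
    [[0,0,0],[0,0,0],0.3],
  ],
)

```text
clock: 25.55
position: [0.4705, -0.3844, 0.1245]
ee_rot: [1.0, -0.004, -0.0, 0.001]
ft_force: [-0.3, 0.8, -1.8]
grip_width: 0.748
grasp_force: 50.5
```

Request:
move_arm(
  motion=[
    [[0,0,0],[0,0,0],0.3],
    [[0,0,0],[0,0,0],0.3],
  ],
)

```text
clock: 25.75
position: [0.4724, -0.3771, 0.1252]
ee_rot: [1.0, 0.0, 0.0, -0.0]
ft_force: [0.6, 0.8, -1.7]
grip_width: 0.747
grasp_force: 50.5
```

Run:
```python
from h import *
o=manip.get_obs();print(o['position'],o['grip_width'],o['grasp_force'])
p=np.array(o['position'])
w=shot('wrist');s=shot('side')
for c in (w,s):
  for b,e in blobs(c,'grn'): print(b,e.round(1))
print(proj(w,[.473,-.379,.008]),proj(s,[.473,-.379,.008]),proj(s,p+[0,0,.038]))
```

```text
[ 0.47239406 -0.37713981  0.12524936] 0.7473327957958878 50.521052833646536
(181, 120, 156, 205) [259.6 226.3]
(313, 124, 27, 17) [325.5 132.1]
(319, 77, 24, 19) [330.1  85.3]
[261.57562307 168.9779553 ] [325.42989503 131.59776074] [330.60860345  86.06309112]
```

Aligned: the held blob is at (330,85) against a predicted (331,86). Lowering to TCP −0.015.

Request:
move_arm(
  motion=[
    [[0,0.002,0.05],[0,0,0],0.3],
    [[0,0,0.05],[0,0,0],0.3],
    [[0,0,0.035],[0,0,0],0.3],
    [[0,0,0.02],[0,0,0],0.3],
    [[0,0,0.01],[0,0,0],0.3],
    [[0,0,0.008],[0,0,0],0.3],
    [[0,0,0.006],[0,0,0],0.3],
    [[0,0,0.005],[0,0,0],0.3],
    [[0,0,0],[0,0,0],0.3],
    [[0,0,0],[0,0,0],0.3],
  ],
)

```text
clock: 26.85
position: [0.4725, -0.3801, -0.0124]
ee_rot: [1.0, -0.0, 0.0, 0.0]
ft_force: [-0.4, -0.8, -1.6]
grip_width: 0.749
grasp_force: 50.5
```

Request:
move_arm(
  motion=[
    [[0,0,0.003],[0,0,0],0.3],
    [[0,0,0],[0,0,0],0.3],
    [[0,0,0],[0,0,0],0.6],
    [[0,0,0],[0,0,0],1],
    [[0,0,0],[0,0,0],1],
    [[0,0,-0.02],[0,0,0],1],
    [[0,0,-0.05],[0,0,0],1],
    [[0,0,-0.06],[0,0,0],1],
    [[0,0,-0.05],[0,0,0],1],
    [[0,0,0],[0,0,0],1],
    [[0,0,0],[0,0,0],1],
  ],
)

```text
clock: 27.95
position: [0.4728, -0.3803, 0.1218]
ee_rot: [1.0, -0.0, 0.001, 0.001]
ft_force: [0.3, 0.4, -0.4]
grip_width: 0.994
grasp_force: 0.0
```

Run:
```python
from h import *
o=manip.get_obs();print(o['position'],o['grip_width'])
w=shot('wrist');s=shot('side')
for nm in RG: print(nm,[(b,e.round(1)) for b,e in blobs(s,nm)])
a=s['pixels'][:,110:400];b=w['pixels'][90:270,170:350]
cv2.imwrite('pics/p4.png',np.hstack([cv2.resize(a,(400,530)),cv2.resize(b,(400,530))])[:,:,::-1])
```

```text
[ 0.47284331 -0.38032154  0.12184742] 0.994365287563621
red [((160, 293, 42, 36), array([181. , 310.6]))]
yel [((185, 204, 34, 28), array([200.9, 218.1]))]
grn [((313, 119, 27, 22), array([325.7, 129.5]))]
blue [((232, 149, 30, 26), array([246.5, 162.2]))]
```

View pics/p4.png

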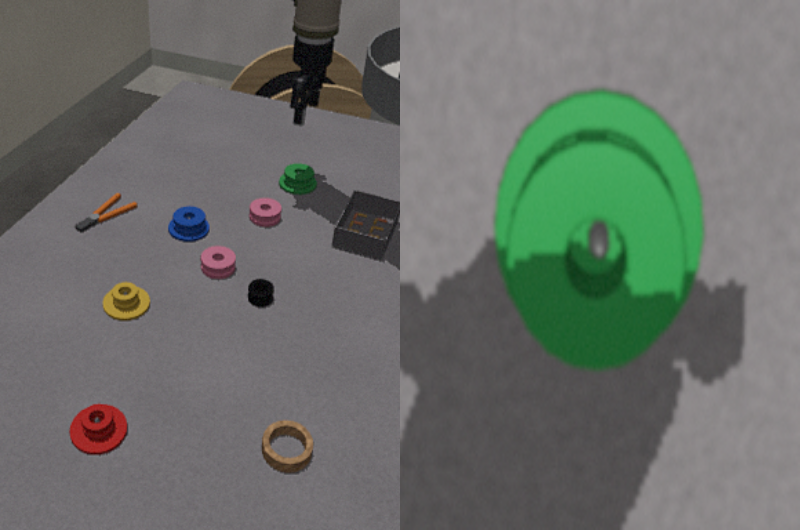

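All four pulleys are parked flat on their pins: green (297,178), blue (189,222), yellow (126,299) and red (98,427). The tape roll and cutters have not moved. Handing in.

```bash
python3 -c "
from workcell import order
print(order.hand_in())"
```

```text
the job is handed in; nothing more can be done
None
```

The job is handed in: all four pulleys look threaded and flat on their own colour's spindles, with the tape roll and cutters undisturbed; it took about 28 s of robot time, and hand-in returned no verdict.

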